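# Hold the violin maker's curing box half open

## Robot

A 6-joint arm with a two-finger parallel gripper is mounted at the origin on the work surface. World frame = base frame: x ahead of the robot, y to its left, z up, the work surface at z = 0. Lengths are in m, angles in rad, forces in N, time in s.
With the tool pointing down it reaches from about 0.35 to 0.975 m from the base axis. Payload 4.9 kg.
Tool frame: the origin (TCP) lies midway between the tips of the shut fingers; the grasp point (between the pads) lies 19 mm behind it; z points along the fingers, y is the line along which they close (so a half turn about z gives the same grasp; the last joint's range is limited). The gripper opens to 85 mm and grips with 20 to 120 N. Pads are 22 mm wide; open, the fingers measure 114 mm over their backs; the gripper's body (76 mm by 85 mm) begins 54 mm behind the grasp point. The pads swing forward as they close: fully open they stand 13 mm farther back than shut.
Start: joints at [-1.251, 0.053, 1.613, -0, 1.476, -0.119], TCP at [0.266, -0.566, 0.231] pointing down, gripper open.
Joint ranges: [-3.01, 3.01], [-1.01, 2.22], [0.06, 2.58], [-1.02, 4.17], [0.09, 2.62], [-3.14, 3.14]. Speed limits (rad/s): [2.57, 2.57, 3.14, 3.14, 3.14, 3.14].

## Interface

Orientations are given as a rotation vector (axis times angle).
In Python, from station import ctrl gives the robot as it stands.
- The arm moves only by the tool step_arm, never from a script. Its argument "targets" is a list of rows, each an object with "travel": the shift along the world's x, y, z as a fraction of full scale, a list of three; "angular": the turn, a rotation vector about the world's x, y, z as a fraction of full scale, a list of three; "gripper": the opening, from 0 (shut) to 1 (fully open). In form: [{"travel": [x, y, z], "angular": [rx, ry, rz], "gripper": gripper}, ...]. A call has 1 to 10 rows; each row is the pose to reach, as a shift and turn from the pose commanded when the call began; what a row does not reach only later rows make up. Full scale, the value 1, is 0.6 m for a shift and pi/4 rad for a turn. A row lasts 1/10 s, in which the tool goes at most 50 mm and 8.59 degrees, less where a joint would pass 70% of its speed; a pose out of reach is approached as far as the arm can. A call with a number of a shift or a turn outside -1 to 1 is refused whole. A call with a gripper value outside its range is refused whole. The fingers move at their own pace and stop on an object; "squeeze" is the grip in N (left out, the last holds). Time passes only in rows, so rows that repeat a pose let the fingers close. It gives the time, the measured TCP pose, the force, the opening and the grip force at its end, in the units of the state.
- ctrl.get_obs(): the state, without advancing time (a new reading comes with each control period).
- ctrl.get_image(name): name is "scene" or "top" or "wrist"; returns a dict with "img" (384x512x3 uint8, red, green, blue), "fx", "fy", "cx", "cy" (pixels), "D" ([k1, k2, p1, p2, k3] as OpenCV has them; the pictures are not rectified), "rvec" (rotation vector, rad) and "tvec" (3), from world to camera coordinates, as OpenCV has them. Camera axes: x right, y down, z forward; pixel columns grow to the right and rows downward; lengths in m; the calibration is good to about 2 mm. A picture is of the moment at which its call begins. There is no depth.
- ctrl.finish_job(): hands the job in; it is judged then, once.
The state is a dict: "t": time; "q": joint angles; "dq": joint speeds; "effort": joint torques, N m; "tool_pos": TCP position; "tool_rot": TCP orientation; "contact_force": force on the tool from outside, world axes, zero at the start; "wrist_torque": the same for the moment, N m; "opening": finger opening in m; "grip_force": force on a finger pad.
Only numpy, scipy, OpenCV 4.12 (cv2) and the standard library are available. Lean on these libraries where they do the work, as an engineer would, in place of code of your own. Each camera call takes 0.05 s, during which the arm holds its last target. There are 200 camera calls.

## Task

The violin pegs in the UV curing box are to be looked at: first, with the lid still shut, press the red lamp-stop button fully down and let it spring back up. Then raise the box's lid, most easily by its black bar handle, and hold it half open, at 50 degrees from closed; the lid falls shut by itself, so finish while the gripper is still holding it steady there. Leave the bottle, the jar and the screwdriver where they are.

Things in the scene. Friction and masses are not known exactly. Their poses are not given: they have to be found in the camera images.
- uv_box: Fixed open-topped plywood box, 220 (x) x 300 (y) x 110 mm high, walls 10 mm, a rack of dark violin pegs inside; it does not move. Origin: centre of its underside, on the bench; z up; x points from its front (handle side, towards the robot) to its hinge side, y along the hinge. Place and yaw differ from run to run.
- lid (a joint): Angle (rad) of the lid about its hinge on the box's far (+x) upper edge, axis along the box's y. 0 = closed and level; grows as the handle side rises; stop at 1.9; 50 degrees = 0.873. Hardly any friction: let go there, it falls shut.
- lid_handle (a point): Middle of the black round bar handle on the lid: bar 12 mm thick, 110 mm long, parallel to the hinge. Lid closed: 205 mm nearer the front than the hinge axis and 46 mm above it, 40 mm above the plate's top, 157 mm above the bench, 30 mm inside the front edge. It turns with the lid about the hinge; the round bar may turn between the finger pads.
- lid_hinge (a point): Point on the hinge axis at the middle of the lid's width, level with the plate's underside, 111 mm above the bench. The lid is a white flat plate, 235 (hinge to front edge) x 310 x 6 mm, 0.4 to 0.65 kg, overhanging the box's front by 15 mm, two violet lamp tubes underneath.
- stop_button (a joint): Travel of the red lamp-stop button, in m: 0 = up, 0.008 = fully down. Spring return, about 1.2 N to start and 4 N when fully down.
- stop_button_top (a point): Centre of the top face of the red round button, 36 mm across, facing up, 54 mm above the bench when up; it moves down with the button. The button stands in a black ring 52 mm across on the grey pod.
- switch_pod: Fixed grey switch block, 80 x 80 x 30 mm, carrying the red button in the middle of its top. Origin: centre of its underside. It stands to the left or the right of the box, differing from run to run.
- varnish_bottle: Bystander: loose amber bottle with a black cap, 50 mm across, 110 mm high, standing to the right or left of the box, on the other side from the switch block. Origin: centre of its underside.
- pigment_jar: Bystander: loose green glass jar with a white lid, 60 mm across, 70 mm high. Origin: centre of its underside.
- screwdriver: Bystander: loose screwdriver, 180 mm long, orange handle, lying on the bench. Origin: on its underside at mid length; x from the handle to the blade.
Things that resemble listed ones, but are neither listed nor needed, are in the scene too. What is shaped like the switch_pod but turquoise is not meant.

How it is judged:
By the outcome, as a careful person would: the job done as asked, in the order asked, and still so for the second after the job is handed in, while the arm keeps its last pose, push and grip.
It also fails if it takes over 48 s, if anything falls off the work surface, if the arm or the gripper's body presses on something with over 40 N, if the wrist force passes 120 N, or if a joint passes its speed limit or range.

## Working session

There is one attempt and no reset: what is moved stays moved. The work goes in short steps, Python scripts to look and compute and a tool call to move; the robot and the scene stay as the last step left them, time stands still between calls to the robot, and variables do not carry over. Pictures are saved under pics/ and viewed, at most 10 in all, crops included, and the job is handed in when it is done.

Besides the shell and the picture viewer there is one more tool, called after ">>>" as name(argument=value, ...), one argument or row to a line, values as JSON. step_arm: Moves the arm, as the interface text tells. Its arguments: {"type":"object","properties":{"targets":{"type":"array"},"squeeze":{"type":"number"}},"required":["targets"]}

```bash
mkdir -p pics; ls
cat > h.py <<'E'
import numpy as np, cv2, pickle
from station import ctrl
def grab(name):
    d=ctrl.get_image(name); pickle.dump(d,open(f'pics/{name}.pkl','wb'))
    return d
def ray(d,uv,z):
    K=np.array([[d['fx'],0,d['cx']],[0,d['fy'],d['cy']],[0,0,1.]])
    p=cv2.undistortPoints(np.array([[uv]],float),K,np.array(d['D'],float))[0,0]
    R=cv2.Rodrigues(np.array(d['rvec'],float))[0]; t=np.array(d['tvec'],float).ravel()
    c=-R.T@t; v=R.T@np.array([p[0],p[1],1])
    return c+v*(z-c[2])/v[2]
def proj(d,P):
    K=np.array([[d['fx'],0,d['cx']],[0,d['fy'],d['cy']],[0,0,1.]])
    return cv2.projectPoints(np.array(P,float).reshape(-1,1,3),np.array(d['rvec'],float),np.array(d['tvec'],float),K,np.array(d['D'],float))[0][:,0]
E
python3 - <<'E'
from h import *
for n in ('top','scene'):
    d=grab(n); cv2.imwrite(f'pics/{n}0.png',cv2.resize(d['img'][:,:,::-1],(800,600),interpolation=cv2.INTER_CUBIC))
o=ctrl.get_obs(); print(o)
E
```

```text
pics
{'t': 0.1, 'q': array([-1.25100875e+00,  5.33009331e-02,  1.61416940e+00, -1.50905945e-05,
        1.47603434e+00, -1.18976762e-01]), 'dq': array([ 0.00153906, -0.00211397, -0.00280142,  0.00173947, -0.00216995,
       -0.00242014]), 'effort': array([-1.66078986e-03, -3.94902813e+01, -3.71365535e+01, -2.29030702e-04,
        3.89813547e-03, -1.18711986e-05]), 'tool_pos': array([ 0.26533962, -0.56524021,  0.23017213]), 'tool_rot': array([-3.06443942e+00, -6.83282789e-01,  3.24331157e-04]), 'contact_force': array([0.12649264, 0.34428053, 0.7704481 ]), 'wrist_torque': array([-0.00227355,  0.01412908,  0.03029806]), 'grip_force': 0.0, 'opening': 0.08515335123450583}
```

View pics/top0.png

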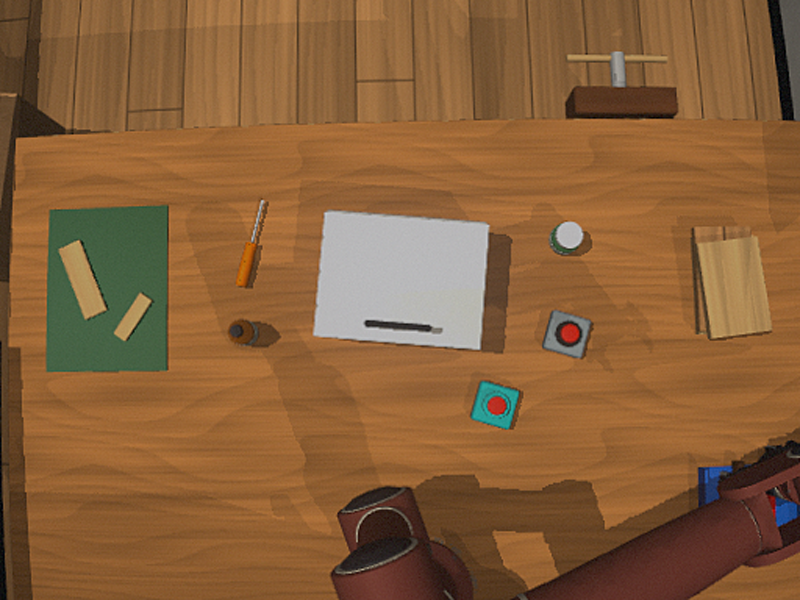

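View pics/scene0.png

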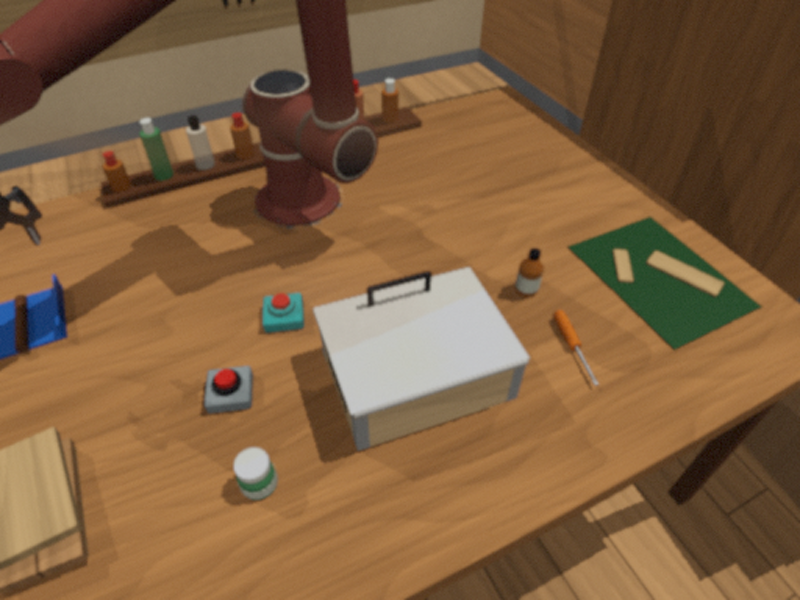

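The top view (800x600) shows the lid corners at (325,211), (489,223), (481,349) and (314,336), and the handle bar running from about (366,323) to (440,330). The grey pod's red button is at (569,333); the turquoise decoy is at (497,405). In the scene view the button is at (227,379) and the bar ends are at (370,292) and (430,276).

Run:
```python
from h import *
T=pickle.load(open('pics/top.pkl','rb')); S=pickle.load(open('pics/scene.pkl','rb'))
f=lambda p:(np.array(p)+.5)*.64-.5
c=[ray(T,f(p),.117) for p in [(325,211),(489,223),(481,349),(314,336)]]
for a in c: print('corner',a.round(4))
for i in range(4): print(np.linalg.norm(c[i]-c[(i+1)%4]).round(4))
print('bar',[ray(T,f(p),.157).round(4) for p in [(366,323),(440,330)]])
print('barS',[ray(S,f(p),.157).round(4) for p in [(370,290),(430,275)]])
# red blobs by colour in both
for n,d,z in(('T',T,.054),('S',S,.054)):
    g=cv2.cvtColor(d['img'],cv2.COLOR_RGB2HSV); m=((g[...,0]<6)|(g[...,0]>174))&(g[...,1]>190)&(g[...,2]>120)
    k,l,s,ce=cv2.connectedComponentsWithStats(m.astype(np.uint8))
    for i in range(1,k):
        if s[i,4]>40: print(n,s[i],ce[i].round(1),ray(d,ce[i],z).round(4))
im=T['img'][120:245,190:400,::-1]; cv2.imwrite('pics/topc.png',cv2.resize(im,None,fx=3.8,fy=3.8,interpolation=cv2.INTER_CUBIC))
print(190,120,3.8)
```

```text
corner [0.7441 0.1596 0.117 ]
corner [ 0.7143 -0.1471  0.117 ]
corner [ 0.4794 -0.1248  0.117 ]
corner [0.5101 0.1828 0.117 ]
0.3081
0.2359
0.3091
0.2351
bar [array([0.5297, 0.0841, 0.157 ]), array([ 0.5142, -0.0483,  0.157 ])]
barS [array([ 0.5204, -0.0255,  0.157 ]), array([0.5333, 0.0862, 0.157 ])]
T [359 207  12  12 106] [364.4 212.9] [ 0.5076 -0.3044  0.054 ]
T [313 254  11  11  95] [317.7 259.2] [ 0.3721 -0.1582  0.054 ]
S [137 237  14  10  99] [143.7 241.7] [ 0.5111 -0.3036  0.054 ]
190 120 3.8
```

View pics/topc.png

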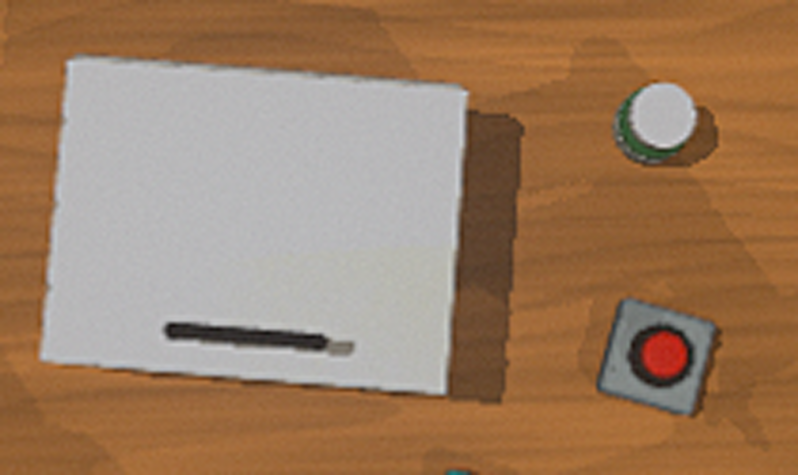

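>>> step_arm(
  targets=[
    {"travel": [0.405, 0.437, -0.1], "angular": [0, 0, 1], "gripper": 0},
    {"travel": [0.405, 0.437, -0.1], "angular": [0, 0, 1], "gripper": 0},
    {"travel": [0.405, 0.437, -0.1], "angular": [0, 0, 1], "gripper": 0},
    {"travel": [0.405, 0.437, -0.1], "angular": [0, 0, 1], "gripper": 0},
    {"travel": [0.405, 0.437, -0.1], "angular": [0, 0, 1], "gripper": 0},
    {"travel": [0.405, 0.437, -0.1], "angular": [0, 0, 1], "gripper": 0},
    {"travel": [0.405, 0.437, -0.1], "angular": [0, 0, 1], "gripper": 0},
    {"travel": [0.405, 0.437, -0.1], "angular": [0, 0, 1], "gripper": 0},
    {"travel": [0.405, 0.437, -0.265], "angular": [0, 0, 1], "gripper": 0},
    {"travel": [0.405, 0.437, -0.265], "angular": [0, 0, 1], "gripper": 0},
  ],
)

```text
t: 1.1
tool_pos: [0.5101, -0.3042, 0.0731]
tool_rot: [2.566, 1.804, 0.002]
contact_force: [1.2, -0.2, -0.7]
opening: -0.0
grip_force: 0.0
```

>>> step_arm(
  targets=[
    {"travel": [0, 0, -0.02], "angular": [0, 0, 0], "gripper": 0},
    {"travel": [0, 0, -0.03], "angular": [0, 0, 0], "gripper": 0},
    {"travel": [0, 0, -0.035], "angular": [0, 0, 0], "gripper": 0},
    {"travel": [0, 0, -0.04], "angular": [0, 0, 0], "gripper": 0},
    {"travel": [0, 0, -0.044], "angular": [0, 0, 0], "gripper": 0},
    {"travel": [0, 0, -0.044], "angular": [0, 0, 0], "gripper": 0},
    {"travel": [0, 0, -0.044], "angular": [0, 0, 0], "gripper": 0},
  ],
)

```text
t: 1.8
tool_pos: [0.5099, -0.305, 0.0478]
tool_rot: [2.567, 1.802, 0.001]
contact_force: [1.4, -1.8, 3.4]
opening: 0.0002
grip_force: 1.6
```

>>> step_arm(
  targets=[
    {"travel": [0, 0, -0.003], "angular": [0, 0, 0], "gripper": 0},
    {"travel": [0, 0, -0.006], "angular": [0, 0, 0], "gripper": 0},
    {"travel": [0, 0, -0.008], "angular": [0, 0, 0], "gripper": 0},
    {"travel": [0, 0, -0.008], "angular": [0, 0, 0], "gripper": 0},
    {"travel": [0, 0, -0.008], "angular": [0, 0, 0], "gripper": 0},
  ],
)

```text
t: 2.3
tool_pos: [0.51, -0.305, 0.0457]
tool_rot: [2.568, 1.804, 0.0]
contact_force: [-5.9, 2.7, 20.8]
opening: 0.0001
grip_force: 10.6
```

>>> step_arm(
  targets=[
    {"travel": [0, 0, 0.06], "angular": [0, 0, 0], "gripper": 0},
    {"travel": [0, 0, 0.14], "angular": [0, 0, 0], "gripper": 0},
    {"travel": [0, 0, 0.348], "angular": [0, 0, 0.32], "gripper": 0},
    {"travel": [0, 0, 0.348], "angular": [0, 0, 0.32], "gripper": 0},
    {"travel": [0, 0, 0.348], "angular": [0, 0, 0.32], "gripper": 0},
  ],
)

```text
t: 2.8
tool_pos: [0.5096, -0.3039, 0.2549]
tool_rot: [2.319, 2.112, 0.003]
contact_force: [0.6, 0.1, 1.1]
opening: -0.0002
grip_force: 0.0
```

Run:
```python
from h import *
d=grab('scene'); cv2.imwrite('pics/s1.png',cv2.resize(d['img'][150:330,100:340,::-1],(800,600),interpolation=cv2.INTER_CUBIC))
print(ctrl.get_obs()['tool_rot'],ctrl.get_obs()['tool_pos'])
```

```text
[2.31643873 2.10691475 0.00386199] [ 0.51072066 -0.30474211  0.25841422]
```

View pics/s1.png

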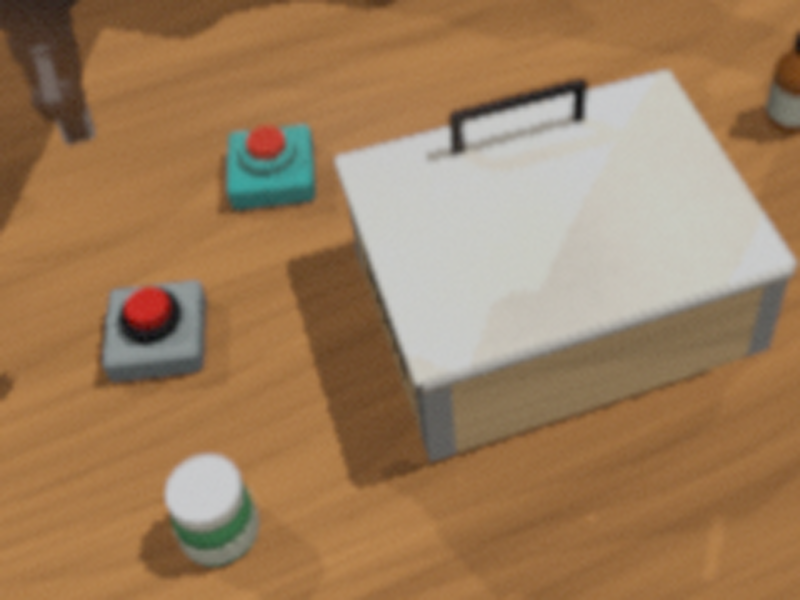

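The crop shows the grey pod's button back up at (149,308), the lid shut, and the bar from (453,118) to (584,86), which matches my earlier fix.

>>> step_arm(
  targets=[
    {"travel": [-0.017, 0.556, 0], "angular": [0, 0, 0], "gripper": 0.6},
    {"travel": [-0.017, 0.556, 0], "angular": [0, 0, 0], "gripper": 0.6},
    {"travel": [-0.017, 0.556, 0], "angular": [0, 0, 0], "gripper": 0.6},
    {"travel": [-0.017, 0.556, 0], "angular": [0, 0, 0], "gripper": 0.6},
    {"travel": [-0.017, 0.556, 0], "angular": [0, 0, 0], "gripper": 0.6},
    {"travel": [-0.017, 0.556, 0], "angular": [0, 0, 0], "gripper": 0.6},
    {"travel": [-0.017, 0.556, 0], "angular": [0, 0, 0], "gripper": 0.6},
    {"travel": [-0.017, 0.556, 0], "angular": [0, 0, 0], "gripper": 0.6},
    {"travel": [-0.017, 0.556, 0], "angular": [0, 0, 0], "gripper": 0.6},
  ],
)

```text
t: 3.75
tool_pos: [0.4976, 0.0307, 0.2487]
tool_rot: [-2.322, -2.114, 0.003]
contact_force: [-1.2, -0.3, 0.8]
opening: 0.0514
grip_force: 0.0
```

>>> step_arm(
  targets=[
    {"travel": [0, 0, -0.05], "angular": [-0.0535, -0.553, 0], "gripper": 0.6},
    {"travel": [0, 0, -0.05], "angular": [-0.0535, -0.553, 0], "gripper": 0.6},
    {"travel": [0, 0, -0.05], "angular": [-0.0535, -0.553, 0], "gripper": 0.6},
    {"travel": [0, 0, -0.05], "angular": [-0.0535, -0.553, 0], "gripper": 0.6},
    {"travel": [0, 0, -0.05], "angular": [-0.0535, -0.553, 0], "gripper": 0.6},
    {"travel": [0, 0, -0.05], "angular": [-0.0535, -0.553, 0], "gripper": 0.6},
  ],
)

```text
t: 4.35
tool_pos: [0.4996, 0.0292, 0.2215]
tool_rot: [2.064, 1.874, 0.415]
contact_force: [-0.7, 0.6, -0.1]
opening: 0.0515
grip_force: 0.0
```

Run:
```python
from h import *
d=grab('wrist'); cv2.imwrite('pics/w1.png',cv2.resize(d['img'][:,:,::-1],(800,600),interpolation=cv2.INTER_CUBIC))
o=ctrl.get_obs(); R=cv2.Rodrigues(o['tool_rot'])[0]; print(o['tool_pos'],o['q']); print(R.round(3))
for P in [(.526,.027,.157),(.5207,-.0277,.157),(.5313,.0817,.157)]: print(((proj(d,P)[0]+.5)/.64-.5).round(1))
```

```text
[0.49974533 0.02927875 0.22152705] [-0.08791284 -0.56376977  2.18054899 -0.00467321  1.08798928  0.00971089]
[[ 0.096  0.902  0.421]
 [ 0.995 -0.087 -0.041]
 [-0.001  0.423 -0.906]]
[396.2 324.8]
[396.5 413.3]
[395.8 222. ]
```

View pics/w1.png

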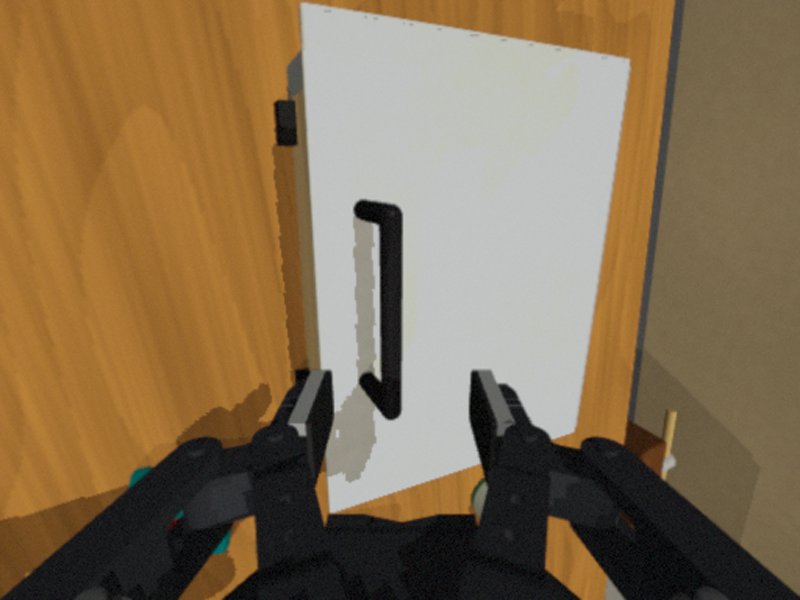

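The wrist view (800x600) shows the bar vertical, centred at column 391 with its ends near rows 208 and 415. That is about 2 mm from the predicted position and sits between the open pads (330 and 472).

>>> step_arm(
  targets=[
    {"travel": [0.016, -0.003, -0.04], "angular": [0, 0, 0], "gripper": 0.6},
    {"travel": [0.032, -0.003, -0.08], "angular": [0, 0, 0], "gripper": 0.6},
    {"travel": [0.045, -0.003, -0.11], "angular": [0, 0, 0], "gripper": 0.6},
    {"travel": [0.055, -0.003, -0.136], "angular": [0, 0, 0], "gripper": 0.6},
    {"travel": [0.055, -0.003, -0.136], "angular": [0, 0, 0], "gripper": 0.6},
  ],
)

```text
t: 4.9
tool_pos: [0.5312, 0.028, 0.1358]
tool_rot: [2.068, 1.879, 0.41]
contact_force: [-0.6, -1.3, -0.9]
opening: 0.0513
grip_force: 0.0
```

>>> step_arm(
  targets=[
    {"travel": [0, 0, 0], "angular": [0, 0, 0], "gripper": 0},
    {"travel": [0, 0, 0], "angular": [0, 0, 0], "gripper": 0},
    {"travel": [0, 0, 0], "angular": [0, 0, 0], "gripper": 0},
    {"travel": [0, 0, 0], "angular": [0, 0, 0], "gripper": 0},
    {"travel": [0, 0, 0], "angular": [0, 0, 0], "gripper": 0},
    {"travel": [0, 0, 0], "angular": [0, 0, 0], "gripper": 0},
  ],
  squeeze=50,
)

```text
t: 5.5
tool_pos: [0.5317, 0.0282, 0.1398]
tool_rot: [2.063, 1.875, 0.416]
contact_force: [-5.9, -0.2, 6.3]
opening: 0.0101
grip_force: 49.0
```

```bash
cat > plan.py <<'E'
from h import *
o=ctrl.get_obs(); p=o['tool_pos']; R=cv2.Rodrigues(o['tool_rot'])[0]
print(p,o['contact_force'],o['wrist_torque'],o['opening'],o['grip_force'])
print('grasp',(p-.019*R[:,2]).round(4),'tilt',np.degrees(np.arctan2(-R[:2,2]@[.9953,-.0964],-R[2,2])).round(2))
E
python3 - <<'E'
from plan import *
# TCP turned with the lid about the hinge line
H=np.array([.729,.0063,.111]); b=np.array([.0964,.9953,0])
for th in (10,20,30,40,50):
    Q=cv2.Rodrigues(b*np.radians(th))[0]; print(th,((H+Q@(p-H)-p)/.6).round(4),(b*th/45).round(4))
E
```

```text
[0.53167904 0.02817584 0.13982008] [-5.94925793 -0.19092781  6.32287984] [-0.05941547  0.76906895 -0.0759915 ] 0.010050542751129066 49.029595255851746
grasp [0.5237 0.029  0.157 ] tilt -25.09
10 [ 0.0133 -0.0013  0.0567] [0.0214 0.2212 0.    ]
20 [ 0.0362 -0.0035  0.1103] [0.0428 0.4424 0.    ]
30 [ 0.068  -0.0066  0.159 ] [0.0643 0.6635 0.    ]
40 [ 0.1078 -0.0104  0.2014] [0.0857 0.8847 0.    ]
50 [ 0.1542 -0.0149  0.2363] [0.1071 1.1059 0.    ]
```

>>> step_arm(
  targets=[
    {"travel": [0.003, 0, 0.017], "angular": [0.0064, 0.0664, 0], "gripper": 0},
    {"travel": [0.007, -0.001, 0.034], "angular": [0.0128, 0.1327, 0], "gripper": 0},
    {"travel": [0.0116, -0.001, 0.0512], "angular": [0.0193, 0.199, 0], "gripper": 0},
    {"travel": [0.017, -0.0017, 0.068], "angular": [0.0257, 0.2654, 0], "gripper": 0},
    {"travel": [0.0237, -0.0023, 0.084], "angular": [0.032, 0.332, 0], "gripper": 0},
    {"travel": [0.031, -0.003, 0.1], "angular": [0.0386, 0.398, 0], "gripper": 0},
    {"travel": [0.039, -0.0038, 0.1154], "angular": [0.045, 0.4645, 0], "gripper": 0},
    {"travel": [0.048, -0.0047, 0.1304], "angular": [0.0514, 0.531, 0], "gripper": 0},
    {"travel": [0.058, -0.0056, 0.145], "angular": [0.0578, 0.597, 0], "gripper": 0},
    {"travel": [0.068, -0.0066, 0.159], "angular": [0.0643, 0.6635, 0], "gripper": 0},
  ],
)

```text
t: 6.5
tool_pos: [0.5715, 0.024, 0.2339]
tool_rot: [-2.274, -2.067, 0.095]
contact_force: [-2.2, -2.3, 0.3]
opening: 0.0099
grip_force: 50.1
```

Run:
```python
from plan import *
g=p-.019*R[:,2]; H=np.array([.729,.0063,.111]); r=g-H; a=np.array([.9953,-.0964,0])
print('ang',np.degrees(np.arctan2(r[2],-r@a)-np.arctan2(.046,.205)),'rad',np.hypot(r@a,r[2]))
```

```text
[0.57153409 0.0240296  0.23385901] [-2.20425049 -2.33923465  0.31591861] [-0.13932551  0.25420562 -0.05392546] 0.009880636593751506 50.06347596645355
grasp [0.5733 0.0239 0.2528] tilt 5.22
ang 29.4900897486939 rad 0.21132573707229335
```

>>> step_arm(
  targets=[
    {"travel": [0.0095, -0.001, 0.0112], "angular": [0.0054, 0.0553, 0], "gripper": 0},
    {"travel": [0.0193, -0.002, 0.022], "angular": [0.0107, 0.1106, 0], "gripper": 0},
    {"travel": [0.0295, -0.0028, 0.0325], "angular": [0.016, 0.166, 0], "gripper": 0},
    {"travel": [0.0398, -0.0038, 0.0424], "angular": [0.0214, 0.2212, 0], "gripper": 0},
    {"travel": [0.051, -0.005, 0.052], "angular": [0.0268, 0.2765, 0], "gripper": 0},
    {"travel": [0.0628, -0.006, 0.0608], "angular": [0.032, 0.332, 0], "gripper": 0},
    {"travel": [0.0744, -0.0072, 0.0694], "angular": [0.0375, 0.387, 0], "gripper": 0},
    {"travel": [0.0862, -0.0083, 0.0773], "angular": [0.0428, 0.4424, 0], "gripper": 0},
    {"travel": [0.0862, -0.0083, 0.0773], "angular": [0.0428, 0.4424, 0], "gripper": 0},
    {"travel": [0.0862, -0.0083, 0.0773], "angular": [0.0428, 0.4424, 0], "gripper": 0},
  ],
)

```text
t: 7.5
tool_pos: [0.6239, 0.0186, 0.2806]
tool_rot: [-2.065, -1.875, 0.416]
contact_force: [-3.8, -3.3, 3.5]
opening: 0.01
grip_force: 50.4
```

Run:
```python
from plan import *
g=p-.019*R[:,2]; a=np.array([.9953,-.0964,0])
for H in ([.729,.0063,.111],[.727,.0063,.111]):
    r=g-H; print('ang',np.degrees(np.arctan2(r[2],-r@a)-np.arctan2(.046,.205)),'rad',np.hypot(r@a,r[2]))
d=grab('scene'); cv2.imwrite('pics/s2.png',cv2.resize(d['img'][60:360,100:500,::-1],(800,600),interpolation=cv2.INTER_CUBIC))
d=grab('top')
```

```text
[0.62390624 0.01862733 0.28064409] [-3.75177846 -3.26729175  3.49642736] [-0.42140557  0.46324652  0.12896127] 0.01003009520326413 50.374876856803894
grasp [0.6319 0.0179 0.2979] tilt 24.99
ang 49.73573863835483 rad 0.21089364876161829
ang 50.21702428985678 rad 0.20997829216432037
```

View pics/s2.png

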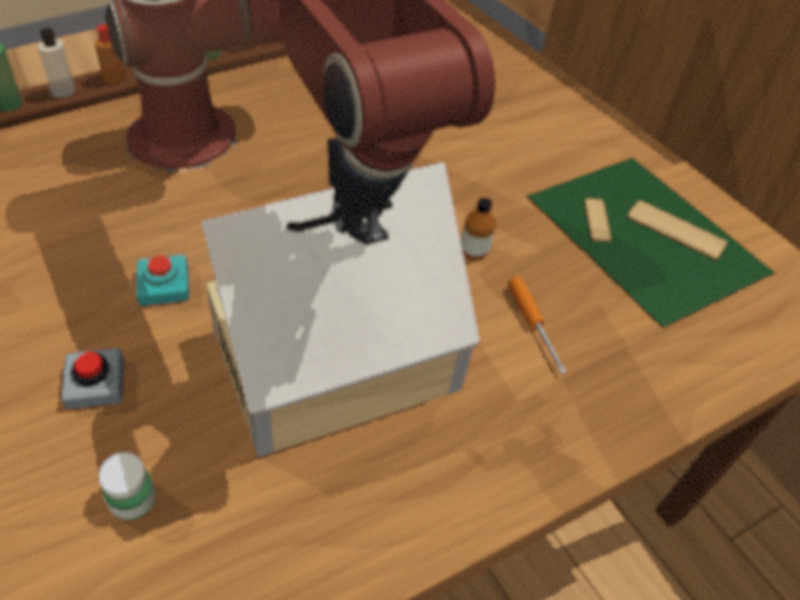

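The lid is held open. Its raised front corners are at (205,222) and (445,165) in the crop, and the bottle, jar and screwdriver are unmoved. I'll check the angle against the corner projections.

Run:
```python
from h import *
d=pickle.load(open('pics/scene.pkl','rb')); a=np.array([.9953,-.0964,0]); b=np.array([.0964,.9953,0]); z=np.array([0,0,1.])
H=np.array([.728,.0063,.111])
for th in (46,48,50,52,54):
    c,s=np.cos(np.radians(th)),np.sin(np.radians(th))
    q=[H+a*(-.235*c+.006*s)+z*(.235*s+.006*c)+b*k for k in(-.155,.155)]
    print(th,((proj(d,q)-[100,60]+.5)*2-.5).round(1).tolist())
print(proj(d,[H+z*.006+b*k for k in(-.155,.155)])*2-[200,120])
o=ctrl.get_obs();print(o['dq'].round(3))
```

```text
46 [[197.6, 222.5], [436.3, 163.6]]
48 [[198.4, 222.5], [439.1, 163.0]]
50 [[199.3, 222.7], [442.0, 162.7]]
52 [[200.2, 223.2], [445.0, 162.6]]
54 [[201.2, 223.9], [448.1, 162.8]]
[[246.80506979 410.81144511]
 [476.16227766 337.54719094]]
[ 0.    -0.005  0.007  0.    -0.003 -0.001]
```

```bash
python3 -c "
from station import ctrl
print(ctrl.finish_job())"
```

```text
the job is handed in; nothing more can be done
None
```

The job is handed in: with the lid shut I pressed the lamp-stop button fully down and it sprang back up, then I raised the lid by its handle and the gripper is holding it at about 50° (49.7–50.2° from the arm's position), with the bottle, jar and screwdriver not touched.

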